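Close the hex-key case

TASK

Close up the tool case on the bench by pushing with the fingertips: first fold the upright hex-key flap fully down into the case, and only then swing the hinged cover fully shut over it. Only push, never take the flap or the cover between the fingers, and leave the jar, the tape roll and the screwdriver where they are. Finish with the hand clear.

Things in the scene. Friction and masses are not known exactly. Their poses are not given: they have to be found in the camera images.
- case: Grey metal open case, 240 (its x) x 180 (its y) x 55 mm high, walls 5 mm, heavy, does not move. Origin at the centre of its underside, on the bench; z up, turned about z by up to half a radian. The cover's hinge runs along its +y rim (y +90, z 55.5 mm); the flap's hinge is parallel to x inside its -y side (y -70, z 24 mm).
- flap (a joint): Hinge of the flap (rad): 0 = lying flat in the case, 1.57 = standing straight up, stop at 1.75. It folds from the -y side over towards +y. Stiff friction hinge (about 0.2 N m): it stays where it is left, and has no spring or latch.
- flap_edge (a point): Middle of the flap's free edge, half-way through the sheet. The flap: aluminium sheet, 200 mm along x, 120 mm hinge to free edge, 6 mm thick, hex keys on its inner face. Site y: hinge to edge; z: normal of the smooth outer face, which faces -y standing, up when flat (then 30 mm above the bench, 25 mm below the rim). The hinge axis lies in the plane of the inner face.
- cover (a joint): Hinge of the cover (rad): 0 = shut on the rim, 1.57 = standing upright, about 1.8 = leaning back open, stop at 2.1. It closes from +y over towards -y. Stiff friction hinge (about 0.55 N m): it stays where it is left, does not fall shut, and has no spring or latch.
- cover_edge (a point): Middle of the cover's free edge, half-way through its thickness. The cover: grey shallow metal lid, 240 mm along x, 180 mm hinge to free edge, 12 mm thick. Site y: edge to hinge; z: normal of the outer face, which faces +y standing, up when shut (then 67.5 mm above the bench). The hinge axis lies in the plane of the cover's underside.
- jar_mid (a point): Bystander: glass jar with steel cap, 60 mm diameter, 85 mm high, standing; the point is at its centre, half-way up.
- tape_mid (a point): Bystander: roll of black tape lying flat, 90 mm outside diameter, 24 mm high; the point is at its centre.
- driver_grip (a point): Bystander: screwdriver lying on the bench, about 200 mm long; the point is at the middle of its handle.

How it is judged:
By the outcome, as a careful person would: the job done as asked, in the order asked, and still so for the second after the job is handed in, with the robot touching nothing.
It also fails if it takes over 54 s, if anything falls off the work surface, if the arm or the gripper's body presses on something with over 40 N, if the wrist force passes 120 N, or if a joint passes its speed limit or range.

ROBOT

A 6-joint arm with a two-finger parallel gripper is mounted at the origin on the work surface. World frame = base frame: x ahead of the robot, y to its left, z up, the work surface at z = 0. Lengths are in m, angles in rad, forces in N, time in s.
With the tool pointing down it reaches from about 0.35 to 0.975 m from the base axis. Payload 4.9 kg.
Tool frame: the origin (TCP) lies midway between the tips of the shut fingers; the grasp point (between the pads) lies 19 mm behind it; z points along the fingers, y is the direction in which the jaws open and shut (so a half turn about z gives the same grasp; the last joint's range is limited). The gripper opens to 85 mm and grips with 20 to 120 N. Pads are 22 mm wide; open, the fingers measure 114 mm over their backs; the gripper's body (76 mm by 85 mm) begins 54 mm behind the grasp point. The pads swing forward as they close: fully open they stand 13 mm farther back than shut.
Start: joints at [1.065, 0.053, 1.613, -0, 1.476, -0.119], TCP at [0.236, 0.579, 0.231] pointing down, gripper open.
Joint ranges: [-3.01, 3.01], [-1.01, 2.22], [0.06, 2.58], [-1.02, 4.17], [0.09, 2.62], [-3.14, 3.14]. Speed limits (rad/s): [2.57, 2.57, 3.14, 3.14, 3.14, 3.14].

INTERFACE

Orientations are given as a rotation vector (axis times angle).
In Python, from station import ctrl gives the robot as it stands.
- The arm moves only by the tool apply_moves, never from a script. Its argument "rows" is a list of rows, each a list of 6 numbers: the shift along the tool's x, y, z in cm, then the turn, a rotation vector about the tool's x, y, z in units of 5 degrees (1.0 is 5 degrees). In form: [[x, y, z, rx, ry, rz], ...]. A call has 1 to 20 rows; each row is the pose to reach, as a shift and turn from the pose measured when the call began, along the tool's axes at that moment; what a row does not reach only later rows make up. A row lasts 1/10 s, in which the tool goes at most 50 mm and 8.59 degrees, less where a joint would pass 70% of its speed; a pose out of reach is approached as far as the arm can. A call with a gripper value outside its range is refused whole. "grip" is the closure, from 0 (fully open) to 1 (shut), set as the call begins (left out, the last holds). The fingers move at their own pace and stop on an object; "squeeze" is the grip in N (left out, the last holds). Time passes only in rows, so rows that repeat a pose let the fingers close. It gives the time, the measured TCP pose, the force and the opening at its end, in the units of the state.
- ctrl.get_obs(): the state, without advancing time (a new reading comes with each control period).
- ctrl.get_image(name): name is "scene" or "top" or "wrist"; returns a dict with "color" (480x640x3 uint8, blue, green, red), "mtx" (3x3 intrinsics, pixels), "rvec" (rotation vector, rad) and "tvec" (3), from world to camera coordinates, as OpenCV has them. Camera axes: x right, y down, z forward; pixel columns grow to the right and rows downward; lengths in m; the calibration is good to about 2 mm. A picture is of the moment at which its call begins. There is no depth.
- ctrl.finish_job(): hands the job in, once; it reports no verdict.
The state is a dict: "t": time; "q": joint angles; "dq": joint speeds; "effort": joint torques, N m; "tool_pos": TCP position; "tool_rot": TCP orientation; "contact_force": force on the tool from outside, world axes, zero at the start; "wrist_torque": the same for the moment, N m; "opening": finger opening in m.
Only numpy, scipy, OpenCV 4.12 (cv2) and the standard library are available. Lean on these libraries where they do the work, as an engineer would, in place of code of your own. Each camera call takes 0.05 s, during which the arm holds its last target.

## Working session

There is one attempt and no reset: what is moved stays moved. The work goes in short steps, Python scripts to look and compute and a tool call to move; the robot and the scene stay as the last step left them, time stands still between calls to the robot, and variables do not carry over. Pictures are saved under pics/ and viewed, and the job is handed in when it is done.

Besides the shell and the picture viewer there is one more tool, called as name(argument=value, ...) on one line, values as JSON. apply_moves: Moves the arm, as the interface text tells. Its arguments: {"type":"object","properties":{"rows":{"type":"array","items":{"type":"array","items":{"type":"number"}}},"grip":{"type":"number"},"squeeze":{"type":"number"}},"required":["rows"]}

```bash
mkdir -p pics; ls; python3 - <<'E'
from station import ctrl
import cv2
o=ctrl.get_obs(); print({k:(v if isinstance(v,float) else [round(float(x),3) for x in v]) if k!='opening' else v for k,v in o.items()})
for n in ("scene","top","wrist"):
    d=ctrl.get_image(n); cv2.imwrite(f"pics/{n}0.png",d["color"]); print(n,d["mtx"].round(1).tolist(),d["rvec"],d["tvec"])
E
```

```text
pics
{'t': 0.0, 'q': [1.065, 0.053, 1.614, -0.0, 1.476, -0.119], 'dq': [0.001, 0.001, 0.0, 0.0, 0.001, 0.0], 'effort': [0.002, -39.368, -37.018, 0.0, 0.007, -0.0], 'tool_pos': [0.235, 0.578, 0.23], 'tool_rot': [-0.604, -3.082, 0.003], 'contact_force': [-0.983, 0.214, -0.201], 'wrist_torque': [-0.013, -0.001, 0.005], 'opening': 0.08546419004682614}
scene [[621.5, 0.0, 323.1], [0.0, 621.5, 238.8], [0.0, 0.0, 1.0]] [ 1.9749049   0.85255388 -0.50320054] [-0.37548104 -0.1381917   1.75163906]
top [[445.3, 0.0, 313.9], [0.0, 445.3, 232.7], [0.0, 0.0, 1.0]] [ 2.1609724  -2.17971307  0.16494389] [-0.03478727  0.58665252  0.86690274]
wrist [[334.8, 0.0, 323.2], [0.0, 334.8, 246.7], [0.0, 0.0, 1.0]] [-2.37405589 -1.59802958 -0.25974843] [-0.62434265 -0.04092815  0.37898702]
```

View pics/scene0.png

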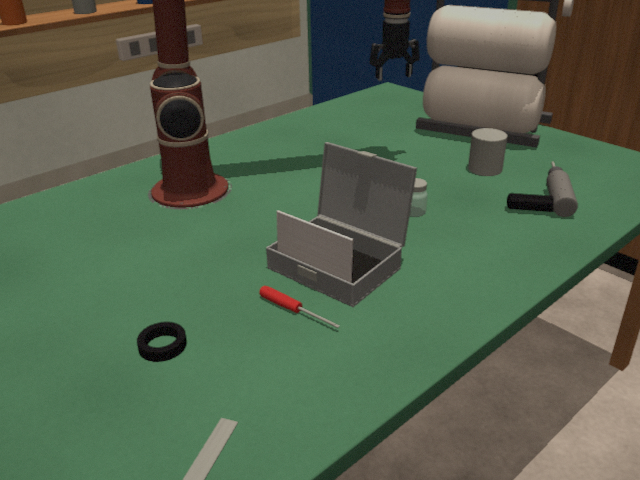

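View pics/top0.png

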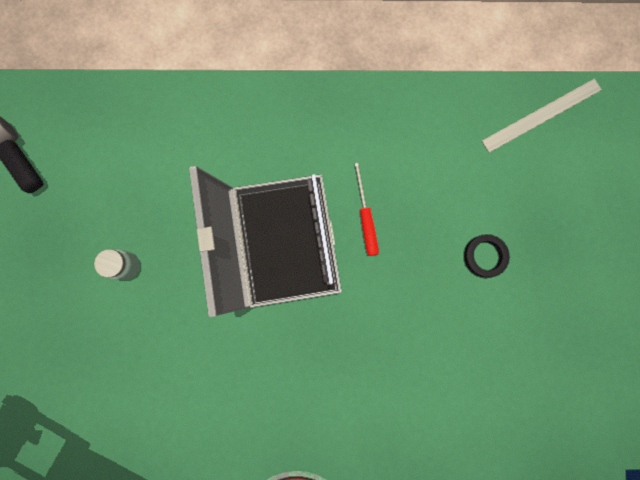

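View pics/wrist0.png

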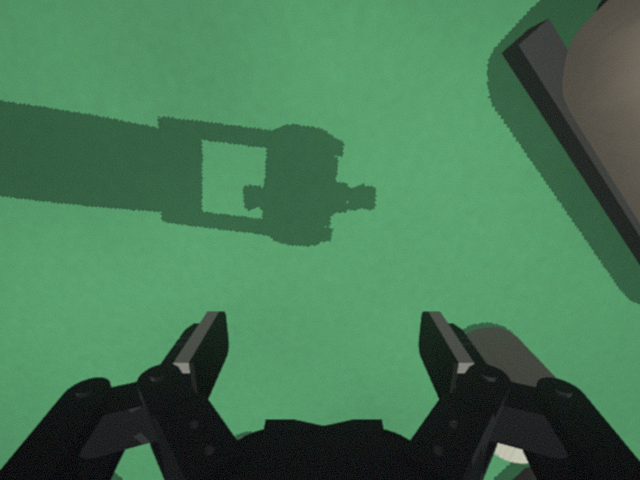

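```bash
python3 - <<'E'
import cv2
a=cv2.imread("pics/top0.png")[150:330,180:390]; cv2.imwrite("pics/tc.png",cv2.resize(a,None,fx=3.3,fy=3.3,interpolation=cv2.INTER_CUBIC))
a=cv2.imread("pics/scene0.png")[140:300,255:445]; cv2.imwrite("pics/sc.png",cv2.resize(a,None,fx=3.7,fy=3.7,interpolation=cv2.INTER_CUBIC))
E
```

```text
(no output)
```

View pics/tc.png

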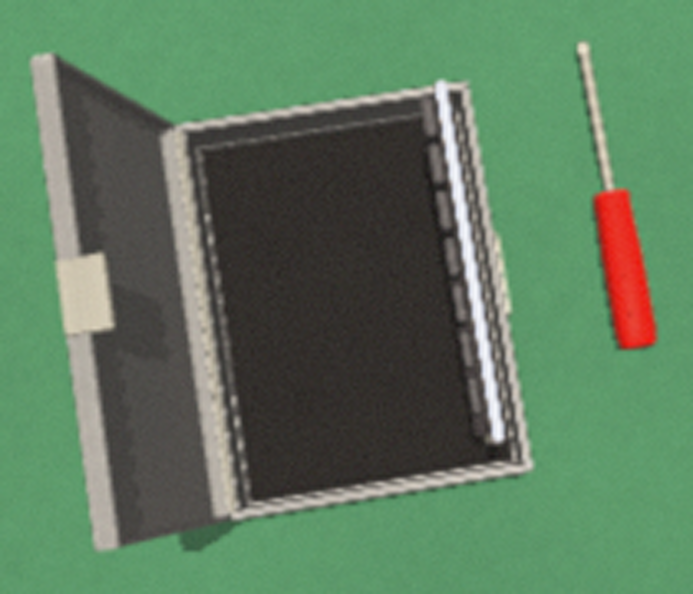

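View pics/sc.png

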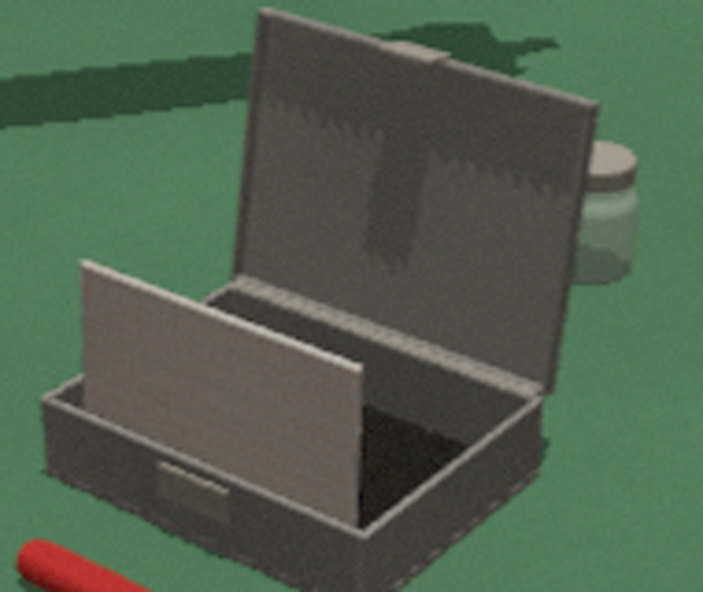

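```bash
cat > geo.py <<'E'
import numpy as np, cv2
from scipy.optimize import least_squares
from scipy.spatial.transform import Rotation as R
import pickle
CAM={"scene":([[621.5,0,323.1],[0,621.5,238.8],[0,0,1]],[1.9749049,0.85255388,-0.50320054],[-0.37548104,-0.1381917,1.75163906]),
"top":([[445.3,0,313.9],[0,445.3,232.7],[0,0,1]],[2.1609724,-2.17971307,0.16494389],[-0.03478727,0.58665252,0.86690274])}
def proj(c,P):
    K,r,t=CAM[c]; return cv2.projectPoints(np.array(P,float).reshape(-1,1,3),np.array(r),np.array(t),np.array(K,float),None)[0][:,0]
def flap(a,x,s,n): # s along hinge->edge, n = along outer normal from inner face
    return np.array([x,-.07+s*np.cos(a)-n*np.sin(a),.024+s*np.sin(a)+n*np.cos(a)])
def cover(a,x,s,n): # outer normal n from underside
    return np.array([x,.09-s*np.cos(a)+n*np.sin(a),.0555+s*np.sin(a)+n*np.cos(a)])
def world(p,pose):
    x,y,w=pose; c,s=np.cos(w),np.sin(w); p=np.atleast_2d(p)
    return np.c_[x+c*p[:,0]-s*p[:,1],y+s*p[:,0]+c*p[:,1],p[:,2]]
E
cat > fit.py <<'E'
from geo import *
T=lambda u,v:(180+u/3.3,150+v/3.3); S=lambda u,v:(255+u/3.7,140+v/3.7)
def model(p):
    a,b=p[3],p[4]
    L=[("top",(.12,-.09,.055),T(467,85)),("top",(-.12,-.09,.055),T(530,466)),
    ("top",flap(a,.1,.12,.003),T(442,85)),("top",flap(a,-.1,.12,.003),T(496,441)),
    ("top",cover(b,.12,.18,0),T(55,57)),("top",cover(b,.12,.18,.012),T(32,57)),("top",cover(b,-.12,.18,.012),T(96,548)),("top",cover(b,-.12,.18,0),T(118,543)),
    ("scene",(-.12,-.09,.055),S(43,400)),("scene",(.12,-.09,.055),S(365,533)),("scene",(.12,.09,.055),S(541,398)),
    ("scene",flap(a,-.1,.12,.006),S(83,263)),("scene",flap(a,.1,.12,.006),S(360,368)),
    ("scene",cover(b,-.12,.18,0),S(266,14)),("scene",cover(b,.12,.18,0),S(592,105))]
    return np.array([proj(c,world(q,p[:3]))[0]-np.array(m) for c,q,m in L])
r=least_squares(lambda p:model(p).ravel(),[.5,.05,.1,1.6,1.8],loss='soft_l1')
print(r.x.round(4)); print(model(r.x).round(1).tolist())
E
python3 fit.py
```

```text
[0.5713 0.0159 0.147  1.5192 1.7443]
[[-0.2, -1.6], [0.1, 1.2], [-1.3, -1.5], [0.0, 0.0], [-0.2, -2.0], [-0.3, -0.6], [-0.5, 0.3], [0.2, 0.7], [-0.6, -1.0], [-0.2, 1.2], [0.9, 0.2], [-0.7, -0.4], [-0.5, 0.4], [-2.4, -1.2], [-0.5, 0.4]]
```

```bash
cat >> geo.py <<'E'
POSE=(0.5713,0.0159,0.147)
def Rt(tilt=0): # tool x=+y', y=+x', z=down; 
    c,s=np.cos(POSE[2]),np.sin(POSE[2])
    return np.array([[-s,c,0],[c,s,0],[0,0,-1]]).T
def cur():
    from station import ctrl
    o=ctrl.get_obs(); p=np.array(o["tool_pos"]); M=R.from_rotvec(o["tool_rot"]).as_matrix()
    c,s=np.cos(POSE[2]),np.sin(POSE[2]); d=p-[POSE[0],POSE[1],0]
    print("t",round(o["t"],2),"local",[round(c*d[0]+s*d[1],4),round(-s*d[0]+c*d[1],4),round(p[2],4)],"F",np.round(o["contact_force"],1),"open",round(o["opening"],4),"q",np.round(o["q"],2))
    return p,M
def row(q,p,M):
    w=world(q,POSE)[0]; d=M.T@(w-p)*100; r=R.from_matrix(M.T@Rt()).as_rotvec(degrees=True)/5
    return [round(float(v),2) for v in d]+[round(float(v),2) for v in r]
E
python3 - <<'E'
from geo import *
p,M=cur()
for q in [(-.2,.3,.36),(0,-.13,.34),(0,-.13,.12)]: print(world(q,POSE).round(3),row(q,p,M))
# bystanders
K,r,t=CAM["top"];K=np.array(K);Rm=cv2.Rodrigues(np.array(r))[0]
for n,u,z in (("jarTop",(109,263),.085),("tape",(487,256),.012),("drv",(369,232),.013),("drvtip",(357,164),.005)):
    C=-Rm.T@np.array(t); d=Rm.T@np.linalg.inv(K)@np.array([*u,1]); P=C+d*(z-C[2])/d[2]; print(n,P.round(3))
E
```

```text
t 0.15 local [np.float64(-0.2498), np.float64(0.6056), np.float64(0.2303)] F [-1.3 -0.5 -0.9] open 0.0852 q [ 1.06  0.05  1.61 -0.    1.48 -0.12]
[[0.33  0.283 0.36 ]] [-19.83, -23.8, -12.93, -0.02, 0.01, 11.88]
[[ 0.59  -0.113  0.34 ]] [-58.93, -50.64, -10.9, -0.02, 0.01, 11.88]
[[ 0.59  -0.113  0.12 ]] [-58.93, -50.6, 11.1, -0.02, 0.01, 11.88]
jarTop [0.526 0.348 0.085]
tape [ 0.538 -0.403  0.012]
drv [ 0.59  -0.156  0.013]
drvtip [ 0.738 -0.135  0.005]
```

apply_moves(rows=[[0,0,-4,0,0,0],[-2,-2,-8,0,0,1],[-6,-6,-12,0,0,3],[-10,-11,-13,0,0,4.5],[-13,-15,-13,0,0,6],[-17,-20,-13,0,0,7.5],[-20,-24,-13,0,0,9],[-24,-27,-13,0,0,10.5],[-28,-29.5,-13,0,0,11.9],[-32,-32,-12.5,0,0,11.9],[-36,-35,-12,0,0,11.9],[-40,-37,-12,0,0,11.9],[-44,-40,-12,0,0,11.9],[-48,-43,-11.5,0,0,11.9],[-52,-46,-11,0,0,11.9],[-56,-48.5,-11,0,0,11.9],[-59,-50.6,-11,0,0,11.9],[-59,-50.6,-11,0,0,11.9],[-59,-50.6,-11,0,0,11.9],[-59,-50.6,-11,0,0,11.9]], grip=1)

```text
t: 2.15
tool_pos: [0.5908, -0.112, 0.3407]
tool_rot: [-2.053, -2.376, 0.002]
contact_force: [-0.4, 0.6, -0.4]
opening: 0.0002
```

```bash
cat > look.py <<'E'
import sys
from station import ctrl
import cv2
from geo import *
p,M=cur()
for q in eval(sys.argv[2]): print(row(q,p,M))
for n in ("scene","top"): cv2.imwrite(f"pics/{n}{sys.argv[1]}.png",ctrl.get_image(n)["color"])
a=cv2.imread(f"pics/scene{sys.argv[1]}.png")[60:330,210:490];b=cv2.imread(f"pics/top{sys.argv[1]}.png")[110:380,130:410]
cv2.imwrite(f"pics/both{sys.argv[1]}.png",cv2.resize(np.hstack([a,b]),None,fx=1.42,fy=1.42,interpolation=cv2.INTER_CUBIC))
E
python3 look.py 1 "[(0,-.13,.34),(0,-.13,.12)]"
```

```text
t 2.15 local [np.float64(0.0005), np.float64(-0.1294), np.float64(0.3407)] F [-0.4  0.6 -0.4] open 0.0002 q [-0.31 -0.04  1.53 -0.    1.66 -0.46]
[-0.06, -0.05, 0.07, -0.02, 0.0, -0.02]
[-0.05, -0.01, 22.07, -0.02, 0.0, -0.02]
```

View pics/both1.png

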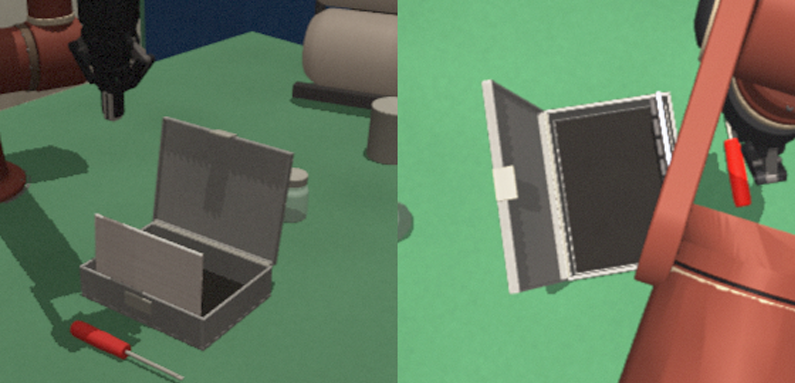

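```bash
python3 - <<'E'
from geo import *
p,M=cur()
for a in np.arange(1.55,-.01,-.1).tolist()+[0]:
    q=flap(a,0,.095,.006+.011*np.sin(a)); print(round(a,2),q.round(4),row(q,p,M)[:3])
E
```

```text
t 2.25 local [np.float64(0.0006), np.float64(-0.1286), np.float64(0.3414)] F [ 0.6  0.3 -0. ] open 0.0003 q [-0.31 -0.05  1.53 -0.    1.66 -0.46]
1.55 [ 0.     -0.085   0.1193] [4.38, -0.05, 22.2]
1.45 [ 0.     -0.0753  0.1203] [5.35, -0.05, 22.1]
1.35 [ 0.     -0.0655  0.1204] [6.33, -0.05, 22.1]
1.25 [ 0.     -0.0556  0.1193] [7.32, -0.05, 22.2]
1.15 [ 0.     -0.0458  0.1173] [8.3, -0.05, 22.41]
1.05 [ 0.     -0.0362  0.1141] [9.26, -0.05, 22.72]
0.95 [ 0.     -0.0269  0.11  ] [10.19, -0.05, 23.13]
0.85 [ 0.     -0.018   0.1048] [11.08, -0.05, 23.65]
0.75 [ 0.     -0.0097  0.0986] [11.92, -0.04, 24.27]
0.65 [ 0.     -0.002   0.0916] [12.68, -0.04, 24.97]
0.55 [0.     0.0048 0.0837] [13.37, -0.04, 25.76]
0.45 [0.     0.0109 0.075 ] [13.97, -0.04, 26.62]
0.35 [0.     0.0159 0.0658] [14.48, -0.04, 27.55]
0.25 [0.     0.0199 0.056 ] [14.88, -0.04, 28.53]
0.15 [0.     0.0228 0.0458] [15.17, -0.04, 29.55]
0.05 [0.     0.0246 0.0353] [15.35, -0.04, 30.6]
0 [0.    0.025 0.03 ] [15.39, -0.04, 31.13]
```

apply_moves(rows=[[0,0,4,0,0,0],[0,0,8,0,0,0],[0,0,12,0,0,0],[0,0,16,0,0,0],[0,0,20,0,0,0],[0,0,22,0,0,0],[0.5,0,22,0,0,0],[1.5,0,22,0,0,0],[2.5,0,22,0,0,0],[3.5,0,22,0,0,0],[4,0,22,0,0,0],[4.5,0,22,0,0,0],[5,0,22,0,0,0],[5,0,22,0,0,0]])

```text
t: 3.65
tool_pos: [0.5836, -0.0617, 0.1219]
tool_rot: [2.051, 2.378, -0.001]
contact_force: [1.3, -0.7, -1.1]
opening: 0.0003
```

```bash
python3 look.py 2 "[(0,-.07,.12)]"
```

```text
t 3.65 local [np.float64(0.0008), np.float64(-0.0786), np.float64(0.1219)] F [ 1.3 -0.7 -1.1] open 0.0003 q [-0.23  0.05  1.8  -0.    1.29 -0.38]
[0.86, -0.08, 0.18, 0.0, 0.01, 0.0]
```

View pics/both2.png

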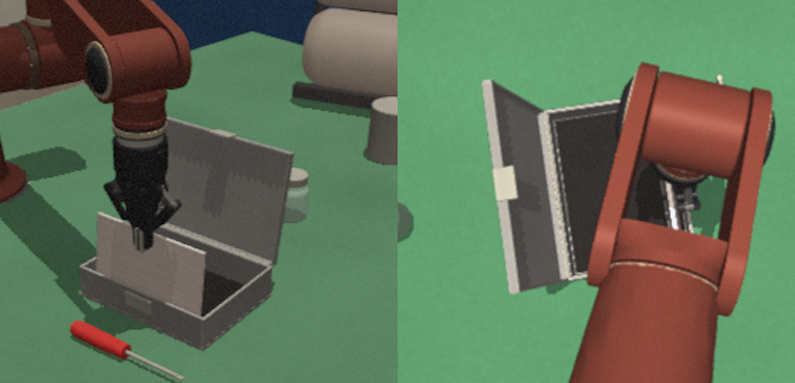

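```bash
python3 - <<'E'
from geo import *
p,M=cur()
for a in np.arange(1.4,-.01,-.1):
    q=flap(a,0,.065+.03*a/1.5,.006+.011*np.sin(a)); print(round(a,2),q.round(4),row(q,p,M)[:3])
E
```

```text
t 3.75 local [np.float64(0.0003), np.float64(-0.0787), np.float64(0.1212)] F [-0.7  0.5  0.4] open -0.0 q [-0.23  0.05  1.8  -0.    1.29 -0.38]
1.4 [ 0.     -0.0708  0.1185] [0.79, -0.03, 0.27]
1.3 [ 0.     -0.0617  0.1161] [1.7, -0.03, 0.51]
1.2 [ 0.     -0.0529  0.1128] [2.58, -0.03, 0.84]
1.1 [ 0.     -0.0446  0.1087] [3.41, -0.03, 1.25]
1.0 [ 0.     -0.0369  0.1038] [4.18, -0.03, 1.74]
0.9 [ 0.     -0.0299  0.0981] [4.89, -0.03, 2.31]
0.8 [ 0.     -0.0235  0.0918] [5.52, -0.03, 2.94]
0.7 [ 0.     -0.018   0.0849] [6.07, -0.03, 3.63]
0.6 [ 0.     -0.0133  0.0776] [6.54, -0.03, 4.36]
0.5 [ 0.     -0.0096  0.0699] [6.91, -0.03, 5.13]
0.4 [ 0.     -0.0068  0.0619] [7.2, -0.03, 5.93]
0.3 [ 0.     -0.0049  0.0538] [7.38, -0.03, 6.74]
0.2 [ 0.     -0.004   0.0457] [7.47, -0.03, 7.54]
0.1 [ 0.     -0.004   0.0378] [7.47, -0.03, 8.34]
-0.0 [ 0.    -0.005  0.03 ] [7.37, -0.02, 9.12]
```

apply_moves(rows=[[0.8,0,0.3,0,0,0],[1.7,0,0.5,0,0,0],[2.6,0,0.8,0,0,0],[3.4,0,1.2,0,0,0],[4.2,0,1.7,0,0,0],[4.9,0,2.3,0,0,0],[5.5,0,2.9,0,0,0],[6.1,0,3.6,0,0,0],[6.5,0,4.4,0,0,0],[6.9,0,5.1,0,0,0],[7.2,0,5.9,0,0,0],[7.2,0,5.9,0,0,0]])

```text
t: 4.95
tool_pos: [0.5712, 0.0097, 0.0601]
tool_rot: [-2.05, -2.377, 0.004]
contact_force: [-0.2, -0.0, -0.0]
opening: 0.0
```

```bash
python3 look.py 3 "[(0,-.005,.03)]"
```

```text
t 4.95 local [np.float64(-0.001), np.float64(-0.0061), np.float64(0.0601)] F [-0.2 -0.  -0. ] open 0.0 q [-0.11  0.1   1.87 -0.    1.18 -0.26]
[0.11, 0.11, 3.01, -0.05, -0.0, 0.0]
```

View pics/both3.png

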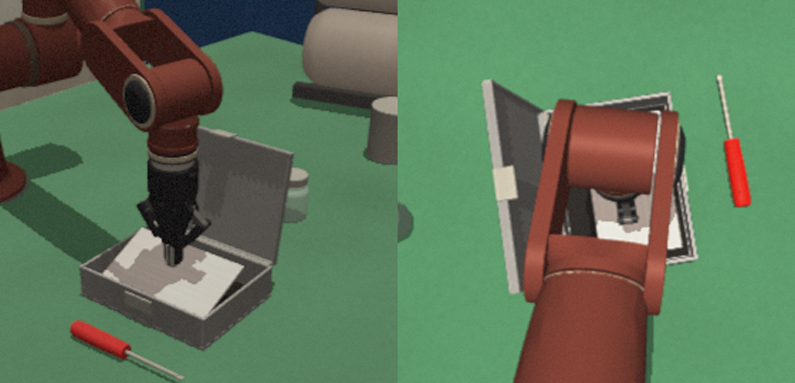

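apply_moves(rows=[[0.1,0,0.8,0,0,0],[0.2,0,1.5,0,0,0],[0.2,0,2.2,0,0,0],[0.1,0,2.6,0,0,0],[0.1,0,2.9,0,0,0],[0.1,0,3.1,0,0,0],[0.1,0,3.1,0,0,0]])

```text
t: 5.75
tool_pos: [0.5717, 0.0101, 0.0302]
tool_rot: [-2.051, -2.378, 0.004]
contact_force: [-0.7, 0.7, 0.9]
opening: 0.0001
```

```bash
python3 look.py 4 "[(0,-.005,.03)]"
```

```text
t 5.75 local [np.float64(-0.0005), np.float64(-0.0058), np.float64(0.0302)] F [-0.7  0.7  0.9] open 0.0001 q [-0.11  0.14  1.88 -0.    1.13 -0.26]
[0.08, 0.05, 0.02, -0.03, 0.01, 0.0]
```

View pics/both4.png

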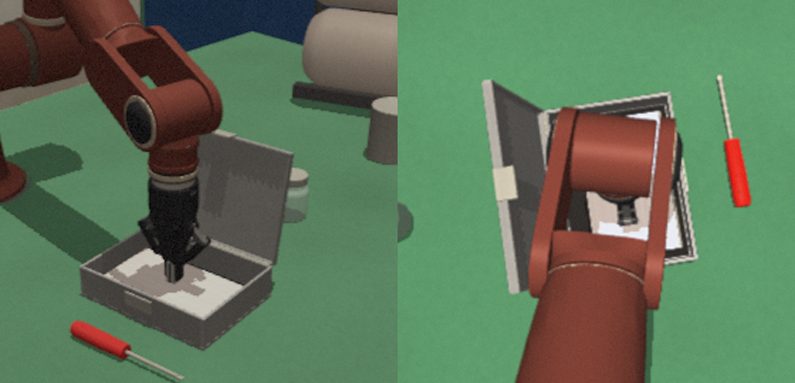

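apply_moves(rows=[[0,0,0.1,0,0,0],[0,0,0.2,0,0,0],[0,0,0.3,0,0,0],[0,0,0.3,0,0,0]])

```text
t: 6.25
tool_pos: [0.5719, 0.0101, 0.0299]
tool_rot: [-2.051, -2.377, 0.005]
contact_force: [-8.5, 1.4, 16.6]
opening: 0.0001
```

apply_moves(rows=[[0,0,-3,0,0,0],[0,0,-7,0,0,0],[0,0,-11,0,0,0],[0,0,-15,0,0,0],[0,0,-19,0,0,0],[0,0,-23,0,0,0],[0,0,-27,0,0,0],[0,0,-31,0,0,0],[1,0,-33,0,0,0],[5,0,-33,0,0,0],[9,0,-33,0,0,0],[13,0,-33,0,0,0],[17,0,-33,0,0,0],[20,0,-33,0,0,0],[20.5,0,-33,0,0,0],[20.5,0,-33,0,0,0]])

```text
t: 7.85
tool_pos: [0.5428, 0.2137, 0.3595]
tool_rot: [-2.049, -2.379, 0.006]
contact_force: [0.3, 0.5, -0.7]
opening: -0.0001
```

```bash
python3 look.py 5 "[(0,.2,.34),(0,.2,.21)]"
```

```text
t 7.85 local [np.float64(0.0008), np.float64(0.1999), np.float64(0.3595)] F [ 0.3  0.5 -0.7] open -0.0001 q [ 0.25 -0.09  1.54 -0.    1.69  0.1 ]
[0.02, -0.07, 1.95, -0.05, 0.01, 0.02]
[0.03, -0.02, 14.95, -0.05, 0.01, 0.02]
```

View pics/both5.png

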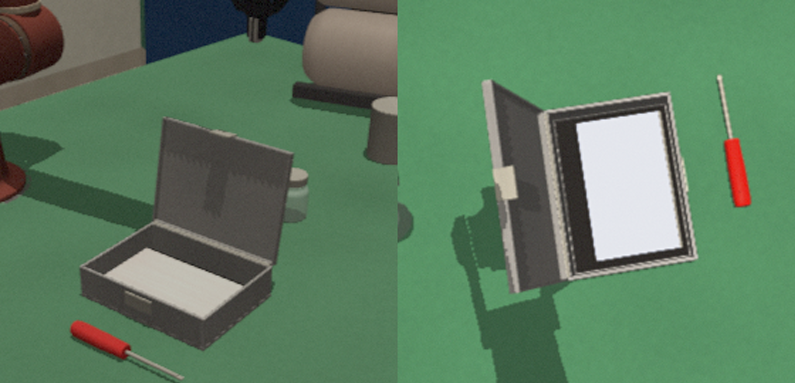

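apply_moves(rows=[[0,-1.5,4,0,0,0],[0,-3,8,0,0,0],[0,-4,12,0,0,0],[0,-4.5,14.5,0,0,0],[-1,-4.5,14.5,0,0,0],[-2,-4.5,14.5,0,0,0],[-3,-4.5,14.5,0,0,0],[-4,-4.5,14.5,0,0,0],[-5,-4.5,14.5,0,0,0],[-5.4,-4.5,14.5,0,0,0],[-5.4,-4.5,14.5,0,0,0]])

```text
t: 9.05
tool_pos: [0.5065, 0.1516, 0.2154]
tool_rot: [-2.053, -2.376, 0.005]
contact_force: [-0.3, 0.1, -0.8]
opening: -0.0001
```

```bash
python3 look.py 6 "[cover(b,-.045,.13+.025*b/1.5,.012+.011*np.sin(b)) for b in np.arange(1.75,-.01,-.1)]+[(-.045,-.04,.0675)]"
```

```text
t 9.05 local [np.float64(-0.0442), np.float64(0.1437), np.float64(0.2154)] F [-0.3  0.1 -0.8] open -0.0001 q [ 0.15 -0.17  1.85 -0.    1.46  0.01]
[-0.29, -0.08, 0.74, -0.03, 0.01, -0.02]
[-1.84, -0.07, 0.47, -0.03, 0.01, -0.02]
[-3.4, -0.07, 0.37, -0.03, 0.01, -0.02]
[-4.96, -0.07, 0.41, -0.03, 0.01, -0.02]
[-6.49, -0.07, 0.62, -0.03, 0.01, -0.02]
[-8.0, -0.06, 0.98, -0.03, 0.01, -0.02]
[-9.45, -0.06, 1.48, -0.03, 0.01, -0.02]
[-10.84, -0.06, 2.13, -0.03, 0.01, -0.02]
[-12.15, -0.05, 2.92, -0.03, 0.01, -0.02]
[-13.36, -0.05, 3.83, -0.03, 0.01, -0.02]
[-14.47, -0.04, 4.86, -0.03, 0.01, -0.02]
[-15.45, -0.04, 6.0, -0.03, 0.01, -0.02]
[-16.3, -0.03, 7.22, -0.03, 0.01, -0.02]
[-17.02, -0.03, 8.51, -0.03, 0.01, -0.02]
[-17.58, -0.02, 9.87, -0.03, 0.01, -0.02]
[-18.0, -0.02, 11.26, -0.03, 0.01, -0.02]
[-18.26, -0.01, 12.68, -0.03, 0.01, -0.02]
[-18.36, -0.01, 14.1, -0.03, 0.01, -0.02]
[-18.36, -0.01, 14.81, -0.03, 0.01, -0.02]
```

View pics/both6.png

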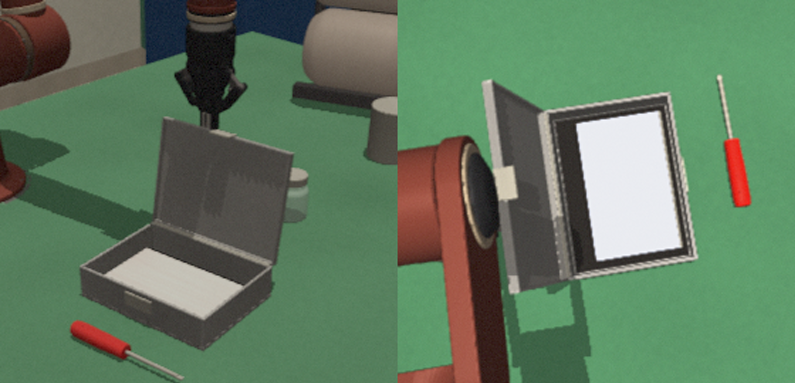

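apply_moves(rows=[[-0.3,0,0.5,0,0,0],[-1,0,0.5,0,0,0],[-1.8,0,0.5,0,0,0],[-2.6,0,0.4,0,0,0],[-3.4,0,0.4,0,0,0],[-4.2,0,0.4,0,0,0],[-5,0,0.4,0,0,0],[-5.8,0,0.5,0,0,0],[-6.5,0,0.6,0,0,0],[-7.2,0,0.8,0,0,0],[-8,0,1,0,0,0],[-8.7,0,1.2,0,0,0],[-9.4,0,1.5,0,0,0],[-10.1,0,1.8,0,0,0],[-10.8,0,2.1,0,0,0],[-11.5,0,2.5,0,0,0],[-12.1,0,2.9,0,0,0],[-12.8,0,3.4,0,0,0],[-13.4,0,3.8,0,0,0]])

```text
t: 11.05
tool_pos: [0.5255, 0.0188, 0.1764]
tool_rot: [-2.052, -2.377, 0.006]
contact_force: [1.6, 1.7, 2.5]
opening: -0.0
```

```bash
python3 look.py 7 "[cover(b,-.045,.13+.025*b/1.5,.012+.011*np.sin(b)) for b in np.arange(.85,-.01,-.1)]+[(-.045,-.04,.0675)]"
```

```text
t 11.05 local [np.float64(-0.0449), np.float64(0.0096), np.float64(0.1764)] F [1.6 1.7 2.5] open -0.0 q [-0.1  -0.14  1.9  -0.    1.39 -0.25]
[0.05, -0.02, -0.08, -0.05, 0.01, -0.01]
[-1.06, -0.01, 0.95, -0.05, 0.01, -0.01]
[-2.04, -0.0, 2.09, -0.05, 0.01, -0.01]
[-2.89, 0.0, 3.31, -0.05, 0.01, -0.01]
[-3.61, 0.01, 4.61, -0.05, 0.01, -0.01]
[-4.17, 0.01, 5.96, -0.05, 0.01, -0.01]
[-4.59, 0.02, 7.35, -0.05, 0.01, -0.01]
[-4.85, 0.02, 8.77, -0.05, 0.01, -0.01]
[-4.95, 0.03, 10.19, -0.05, 0.01, -0.01]
[-4.95, 0.03, 10.9, -0.05, 0.01, -0.01]
```

View pics/both7.png

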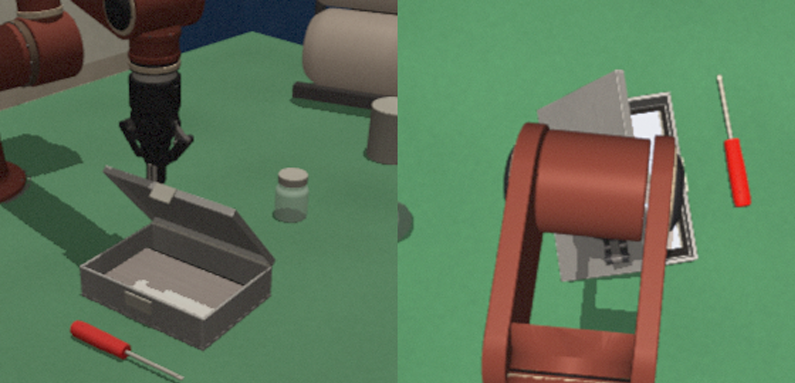

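apply_moves(rows=[[-0.5,0,0.4,0,0,0],[-1.1,0,0.9,0,0,0],[-1.6,0,1.5,0,0,0],[-2,0,2.1,0,0,0],[-2.5,0,2.7,0,0,0],[-2.9,0,3.3,0,0,0],[-3.3,0,3.9,0,0,0],[-3.6,0,4.6,0,0,0],[-3.9,0,5.3,0,0,0],[-4.2,0,6,0,0,0],[-4.4,0,6.7,0,0,0],[-4.6,0,7.4,0,0,0],[-4.8,0,8.1,0,0,0],[-4.9,0,8.8,0,0,0],[-5,0,9.5,0,0,0],[-5,0,10.1,0,0,0],[-5,0,10.5,0,0,0],[-5,0,10.8,0,0,0],[-5,0,10.8,0,0,0]])

```text
t: 13.05
tool_pos: [0.5313, -0.0308, 0.0675]
tool_rot: [-2.052, -2.374, 0.009]
contact_force: [0.6, -1.3, 1.4]
opening: 0.0
```

```bash
python3 look.py 8 "[(-.045,-.04,.0675)]"
```

```text
t 13.05 local [np.float64(-0.0464), np.float64(-0.0403), np.float64(0.0675)] F [ 0.6 -1.3  1.4] open 0.0 q [-0.2  -0.    1.96 -0.    1.19 -0.34]
[0.03, 0.14, 0.0, -0.08, 0.01, -0.02]
```

View pics/both8.png

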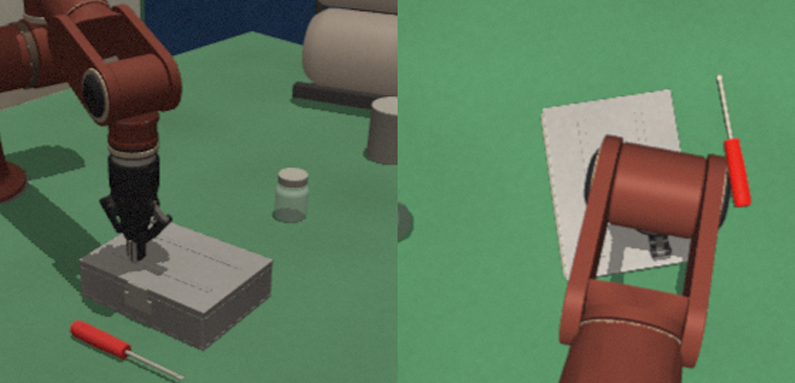

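Pressing gently to make sure it is seated.

apply_moves(rows=[[0,0,0.1,0,0,0],[0,0,0.2,0,0,0],[0,0,0.3,0,0,0],[0,0,0.4,0,0,0],[0,0,0.4,0,0,0]])

```text
t: 13.65
tool_pos: [0.5316, -0.0308, 0.0674]
tool_rot: [-2.05, -2.374, 0.01]
contact_force: [-11.9, 1.4, 22.2]
opening: 0.0
```

Firm stop (22 N) at z 67.4 mm. Lifting clear.

apply_moves(rows=[[0,0,-1,0,0,0],[0,0,-3,0,0,0],[0,0,-7,0,0,0],[0,0,-11,0,0,0],[0,0,-15,0,0,0],[0,0,-19,0,0,0],[0,0,-23,0,0,0],[5,0,-25,0,0,0],[10,0,-25,0,0,0],[15,-3,-25,0,0,0],[20,-6,-25,0,0,0],[25,-8,-25,0,0,0],[30,-10,-25,0,0,0],[30,-10,-25,0,0,0],[30,-10,-25,0,0,0]])

```text
t: 15.15
tool_pos: [0.3891, 0.2543, 0.318]
tool_rot: [-2.043, -2.379, 0.009]
contact_force: [0.1, -0.4, -0.5]
opening: 0.0001
```

```bash
python3 look.py 9 "[]"; python3 - <<'E'
import cv2,numpy as np
from geo import *
im={c:cv2.imread(f"pics/{c}9.png") for c in("scene","top")}
for c in im:
    for P in (world([cover(0,x,s,.012) for x,s in((-.12,0),(.12,0),(.12,.18),(-.12,.18))],POSE),):
        cv2.polylines(im[c],[proj(c,P).round().astype(int).reshape(-1,1,2)],True,(0,0,255),1)
a=im["scene"][190:310,255:415];b=im["top"][150:330,210:370]
cv2.imwrite("pics/chk.png",np.hstack([cv2.resize(a,(400,300)),cv2.resize(b,(380,428))[:300]]))
d=[(cv2.absdiff(cv2.imread("pics/top0.png"),cv2.imread("pics/top9.png"))).max(2)[r] .mean() for r in (np.s_[160:260,350:385],np.s_[230:280,460:515],np.s_[245:282,92:145])]
print(d)
E
```

```text
t 15.15 local [np.float64(-0.1453), np.float64(0.2625), np.float64(0.318)] F [ 0.1 -0.4 -0.5] open 0.0001 q [ 0.42 -0.37  1.85  0.    1.67  0.27]
[np.float64(13.186285714285715), np.float64(10.453090909090909), np.float64(13.471698113207546)]
```

View pics/chk.png

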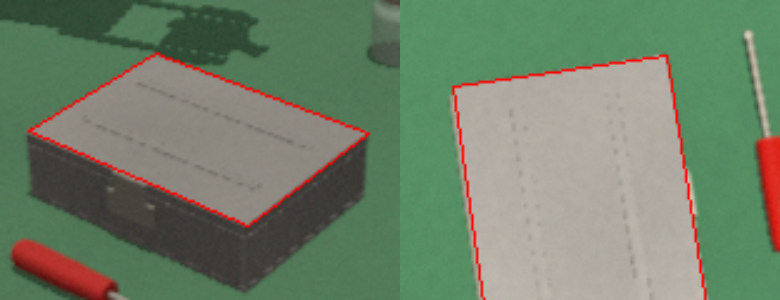

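View pics/scene9.png

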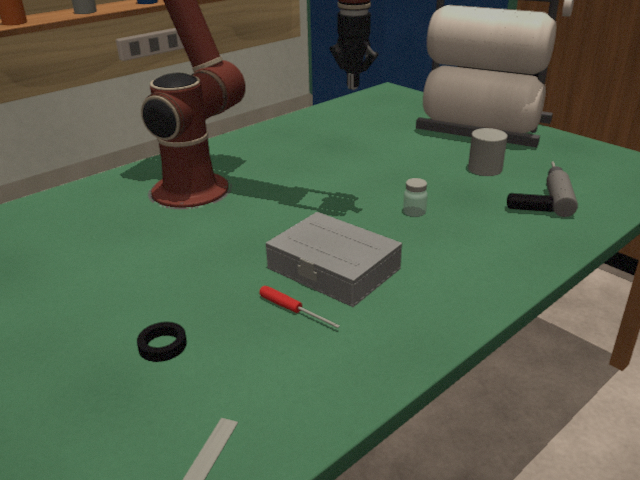

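View pics/top9.png

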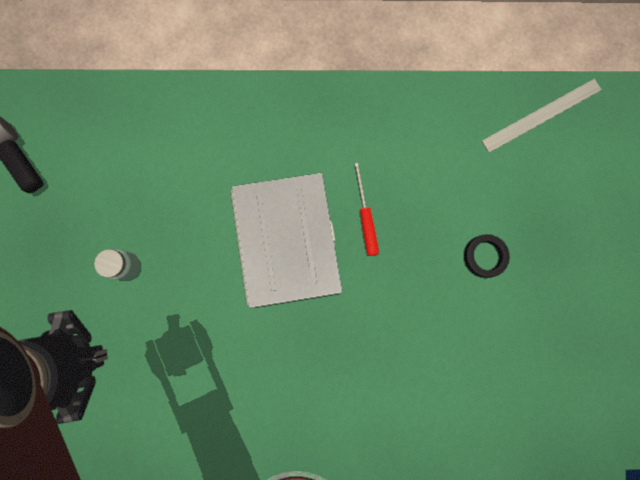

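The cover lies on the shut outline that the model predicts. The jar (110,263), tape (487,256) and driver (369,232) are at their first pixel positions, and the hand is clear.

```bash
python3 -c "
from station import ctrl
print(ctrl.finish_job())"
```

```text
the job is handed in; nothing more can be done
None
```

The tool case is closed and the job is handed in, at about 15 s of the 54 s allowed. With the gripper shut, I pushed the flap down flat with the fingertips. I then went round behind the cover and pushed it shut over the flap.

- **Flap:** it came to a firm stop with the fingertips at 29.9 mm above the bench (30 mm expected) under about 17 N. The pictures showed it lying flat before I touched the cover.
- **Cover:** it came to a firm stop at 67.4 mm (67.5 mm expected) under about 22 N. After I lifted away, its outline matched the predicted shut position to about 1–2 px in both camera views.
- **Bystanders:** the jar, tape roll and screwdriver are at the same pixel positions as at the start. A pixel-difference check on those three areas (about 10–13 grey levels) did not settle it. I put the differences down to an overall brightness change between the pictures, so I judged by position.
- **Hand:** it finished clear of everything, with the contact force near zero.

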